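# Clamp a capacitor in the crank-driven test jig

### The job

Crank the test jig's sliding jaw all the way open to its stop, then lay the oblong metal capacitor lengthwise and upright on the bed between the two jaws and let go of it. Then crank the jaw shut until the capacitor is held firmly between both jaws, let go of the crank, and leave the other things on the bench alone.

Things in the scene. Friction and masses are not known exactly. Their poses are not given: they have to be found in the camera images.
- console: the test jig, a grey metal console fixed to the bench, 270 mm deep (its x) by 250 mm wide (its y); origin at the centre of its underside, z up. Its aluminium front panel faces -x and slopes, rising from 35 mm high at x = -135 mm to 144 mm at x = +20 mm, so its outward normal leans 35 degrees from vertical towards -x. Behind it, to x = +135 mm, is a flat deck 144 mm high
- bed_mid (a point): point on the bed, midway between the jaws when fully open; axes as the console's. The bed is the deck surface (144 mm high) between two dark rails that run along y, 8 mm high and 62 mm apart inside, centred on this point
- fixed_jaw: the fixed jaw, a plain brass block at the bed's -y end: 50 mm wide (x), 52 mm high, 20 mm thick; origin at the foot of its gripping face, which looks along +y; axes as the console's
- jaw: the sliding jaw, a brass block of the same size with a small black cap on top (64 mm high in all), moving along y; origin at the foot of its gripping face, which looks along -y to the fixed jaw; axes as the console's
- crank_hub (a point): the point on the sloping panel's face where the crank's axis comes out; axes as the console's. The crank turns about the panel's outward normal, which in console axes is (-sin 35, 0, cos 35) degrees
- crank_grip (a point): point to hold on the crank's grip, a black round knob, 22 mm in diameter, upright on the end of the steel arm and free to spin on its pin: it stands from 25 to 66 mm above the panel. The point is in its middle, 50 mm above the panel and 50 mm from the crank's axis; x points outward along the arm, z along the panel's outward normal. The arm lies 14 to 24 mm above the panel
- crank (a joint): crank angle in rad, 0 to 12, counted over full turns; at 0 the arm points straight up the slope. It grows, and the jaw opens, turning counterclockwise as seen facing the panel; turning clockwise shuts the jaw. Each rad moves the jaw 8 mm: the gap between the jaws is 55 mm + 8 mm per rad, so 151 mm at the stop at 12. It stays where it is left (about 5 N at the grip turns it)
- capacitor: the part to clamp: oblong bare-metal can, 84 mm long (its x), 50 mm wide (its y), 60 mm high, with a brass stud of 18 mm diameter and 8 mm length on the middle of each end, 30 mm up: 100 mm over the studs. Origin at the centre of its underside, z up. Either end may go to either jaw. 0.4 kg or so
- mic: bystander: black hand microphone lying flat, 110 by 52 by 26 mm; origin on its underside
- mug: bystander: white mug, 95 mm high, 80 mm diameter; origin at the centre of its underside
- jar: bystander: amber jar, 90 mm high, 68 mm diameter; origin at the centre of its underside

How it is judged:
By the outcome, as a careful person would: the job done as asked, in the order asked, and still so for the second after the job is handed in, with the robot touching nothing.
It also fails if it takes over 72 s, if anything falls off the work surface, if the arm or the gripper's body presses on something with over 40 N, if the wrist force passes 120 N, or if a joint passes its speed limit or range.

### The arm

A 6-joint arm with a two-finger parallel gripper is mounted at the origin on the work surface. World frame = base frame: x ahead of the robot, y to its left, z up, the work surface at z = 0. Lengths are in m, angles in rad, forces in N, time in s.
With the tool pointing down it reaches from about 0.3 to 0.875 m from the base axis. Payload 6.4 kg.
Tool frame: the origin (TCP) lies between the finger pads; the fingertips stand ctrl.tip_extent ahead of it and the grasp point (between the pads) is the TCP (ctrl.tip_extent is the distance from the TCP to the fingertips, in m); z points along the fingers, y is the line along which they close (so a half turn about z gives the same grasp; the last joint's range is limited). The gripper opens to 85 mm and grips with 20 to 120 N. Pads are 22 mm wide; open, the fingers measure 114 mm over their backs; the gripper's body (76 mm by 85 mm) begins 54 mm behind the grasp point. The pads swing forward as they close: fully open they stand 13 mm farther back than shut.
Start: joints at [-1.437, 0.181, 1.607, -0, 1.354, -0.206], TCP at [0.192, -0.542, 0.25] pointing down, gripper open.
Joint ranges: [-2.99, 2.99], [-0.89, 2.07], [0.3, 2.58], [-1.14, 4.28], [0, 2.63], [-3.12, 3.12]. Speed limits (rad/s): [2.57, 2.57, 3.01, 3.14, 3.14, 3.14].

### API

Orientations are given as a unit quaternion [w, x, y, z].
In Python, from bench import ctrl gives the robot as it stands.
- The arm moves only by the tool send_rows, never from a script. Its arguments are lists of equal length, an entry for each row: "dr": the turn, a rotation vector about the tool's x, y, z in units of 6 degrees (1.0 is 6 degrees), a list of three; "xyz": the shift along the tool's x, y, z in cm, a list of three; "jaw": the opening in per cent of the stroke, from 0 (shut) to 100 (fully open). In form: {"dr": [[wx, wy, wz], ...], "xyz": [[dx, dy, dz], ...], "jaw": [jaw, ...]}. A call has exactly 8 rows; each row is the pose to reach, as a shift and turn from the pose commanded when the call began, along the tool's axes at that moment; what a row does not reach only later rows make up. A row lasts 1/8 s, in which the tool goes at most 62.5 mm and 10.7 degrees, less where a joint would pass 70% of its speed; a pose out of reach is approached as far as the arm can. A call with a gripper value outside its range is refused whole. The fingers move at their own pace and stop on an object; the grip force is fixed at half the most. Time passes only in rows, so rows that repeat a pose let the fingers close, or fill a call up. It gives the time, the measured TCP pose, the force, the opening and the grip force at its end, in the units of the state.
- ctrl.get_obs(): the state, without advancing time (a new reading comes with each control period).
- ctrl.camera(name): name is "side" or "top" or "wrist"; returns the picture (400x640x3 uint8, red, green, blue); there is no depth.
- ctrl.calibration(name): a dict with "camera_matrix" (3x3 intrinsics, pixels), "world_from_camera" (4x4, takes a point from camera to world coordinates). Camera axes: x right, y up, looking along -z (the intrinsics and any distortion apply to the point x, -y, -z); pixel columns grow to the right and rows downward; lengths in m; the calibration is good to about 2 mm. A picture is of the moment at which its call begins: read the wrist's pose just before it. calibration takes no time and is no camera call; for the wrist camera it gives the pose at the moment of the call.
- ctrl.hand_in(): hands the job in; it is judged then, once.
The state is a dict: "time_s": time; "q": joint angles; "dq": joint speeds; "joint_efforts": joint torques, N m; "eef_pos": TCP position; "eef_rot": TCP orientation; "wrist_force": force on the tool from outside, world axes, zero at the start; "torque": the same for the moment, N m; "opening": opening from 0.0 (shut) to 1.0 (fully open); "grasp_force": force on a finger pad.
Only numpy, scipy, OpenCV 4.12 (cv2) and the standard library are available. Lean on these libraries where they do the work, as an engineer would, in place of code of your own. Each camera call takes 0.05 s, during which the arm holds its last target. There are 200 camera calls.

## Working session

There is one attempt and no reset: what is moved stays moved. The work goes in short steps, Python scripts to look and compute and a tool call to move; the robot and the scene stay as the last step left them, time stands still between calls to the robot, and variables do not carry over. Pictures are saved under pics/ and viewed, at most 10 in all, crops included, and the job is handed in when it is done.

Besides the shell and the picture viewer there is one more tool, called after ">>>" by a JSON object that holds its "op" and its "data", one argument or row to a line. send_rows: Moves the arm, as the interface text tells. Its arguments: {"type":"object","properties":{"dr":{"type":"array","items":{"type":"array","items":{"type":"number"}}},"xyz":{"type":"array","items":{"type":"array","items":{"type":"number"}}},"jaw":{"type":"array","items":{"type":"number"}}},"required":["dr","xyz","jaw"]}

```bash
ls; mkdir -p pics
python3 - <<'E'
from bench import ctrl
import cv2,numpy as np
o=ctrl.get_obs();print(o,ctrl.tip_extent)
for n in("top","side"):
    im=ctrl.camera(n);cv2.imwrite(f"pics/{n}0.png",im[...,::-1]);c=ctrl.calibration(n);print(n,{k:np.round(v,4).tolist() for k,v in c.items()})
E
```

```text
pics
{'time_s': 0.0, 'q': array([-1.43727801e+00,  1.81547843e-01,  1.60802147e+00, -2.62491141e-05,
        1.35376995e+00, -2.06335599e-01]), 'dq': array([ 0.00050257,  0.00113399, -0.0003245 ,  0.00123916, -0.00060235,
        0.00049441]), 'joint_efforts': array([-1.53551773e-03, -4.44865680e+01, -3.51346064e+01, -2.95389782e-04,
        9.21854982e-03, -1.21741192e-05]), 'eef_pos': array([ 0.19159501, -0.54158938,  0.24937378]), 'eef_rot': array([-8.73194736e-04,  9.85596266e-01,  1.69113090e-01,  1.89831827e-05]), 'wrist_force': array([-0.54567662,  0.50208731, -0.13080486]), 'torque': array([0.01018558, 0.03051157, 0.07718563]), 'grasp_force': 0.0, 'opening': 0.9970195810255604} 0.019
top {'camera_matrix': [[509.0367, 0.0, 321.5467], [0.0, 509.0367, 203.8406], [0.0, 0.0, 1.0]], 'world_from_camera': [[0.0077, 0.9828, -0.1845, 0.4109], [-0.9996, 0.0129, 0.027, 0.1557], [0.0289, 0.1842, 0.9825, 1.0884], [0.0, 0.0, 0.0, 1.0]]}
side {'camera_matrix': [[414.8665, 0.0, 320.7082], [0.0, 414.8665, 204.0422], [0.0, 0.0, 1.0]], 'world_from_camera': [[-0.7289, 0.4064, -0.551, 0.0526], [-0.6847, -0.4367, 0.5836, 0.7429], [-0.0035, 0.8026, 0.5965, 0.7201], [0.0, 0.0, 0.0, 1.0]]}
```

View pics/top0.png

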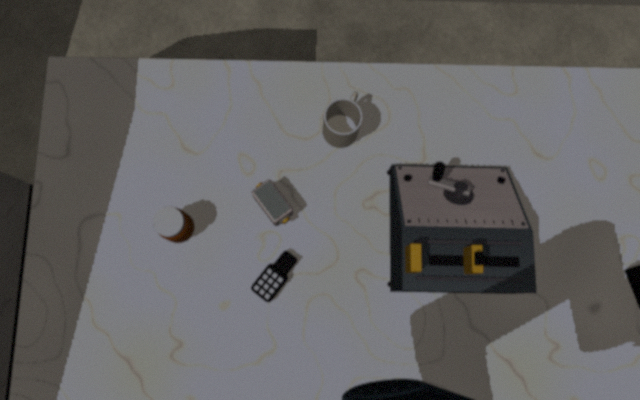

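View pics/side0.png

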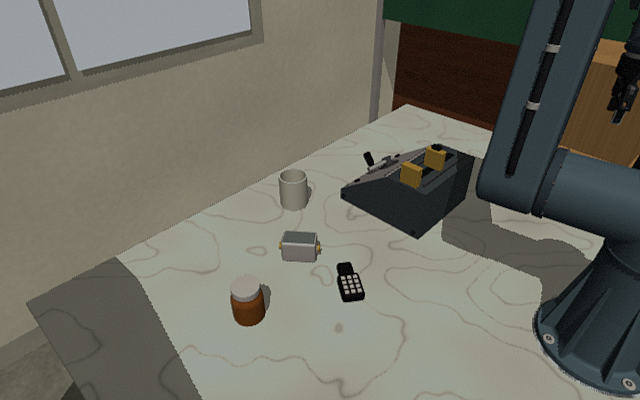

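Top view: console at (465,230) with its panel facing away from the robot, fixed jaw at (416,258), sliding jaw at (475,258), knob near (439,172), hub near (460,188). The capacitor is at (272,202), mic at (275,275), mug at (343,120) and jar at (175,222). The side view agrees.

Run:
```python
import cv2,numpy as np
im=cv2.imread("pics/top0.png")
a=cv2.resize(im[155:300,380:545],None,fx=4,fy=4,interpolation=cv2.INTER_CUBIC)
b=cv2.resize(im[170:235,240:310],None,fx=2,fy=2,interpolation=cv2.INTER_CUBIC)
a=np.clip(a*1.8,0,255).astype(np.uint8);b=np.clip(b*1.5,0,255).astype(np.uint8)
c=np.zeros((600,800,3),np.uint8);c[:580,:660]=a;c[:130,660:800]=b
cv2.imwrite("pics/z0.png",c)
s=cv2.imread("pics/side0.png")
a=cv2.resize(s[135:245,330:485],None,fx=4,fy=4,interpolation=cv2.INTER_CUBIC)
b=cv2.resize(s[220:275,270:330],None,fx=3,fy=3,interpolation=cv2.INTER_CUBIC)
c=np.zeros((600,800,3),np.uint8);c[:440,:620]=np.clip(a*1.5,0,255);c[:165,620:800]=b
cv2.imwrite("pics/z1.png",c)
```

```text
(no output)
```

View pics/z0.png

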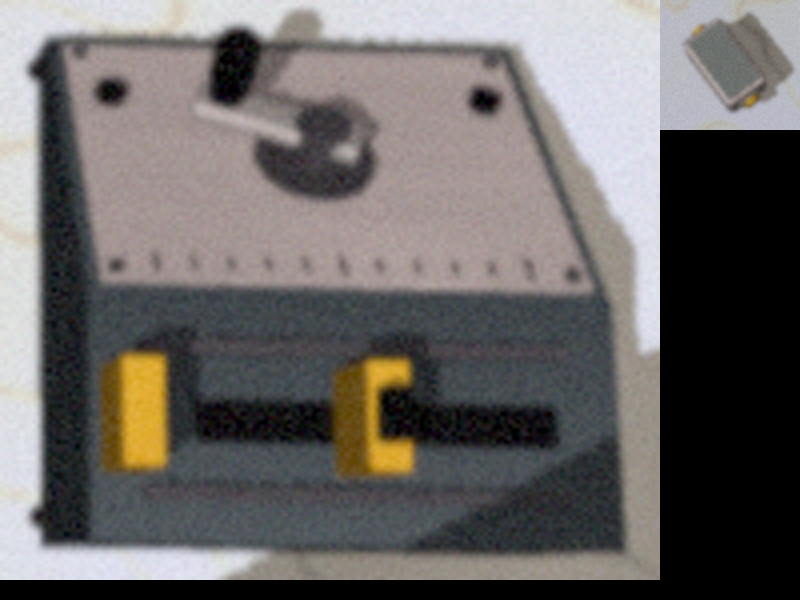

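View pics/z1.png

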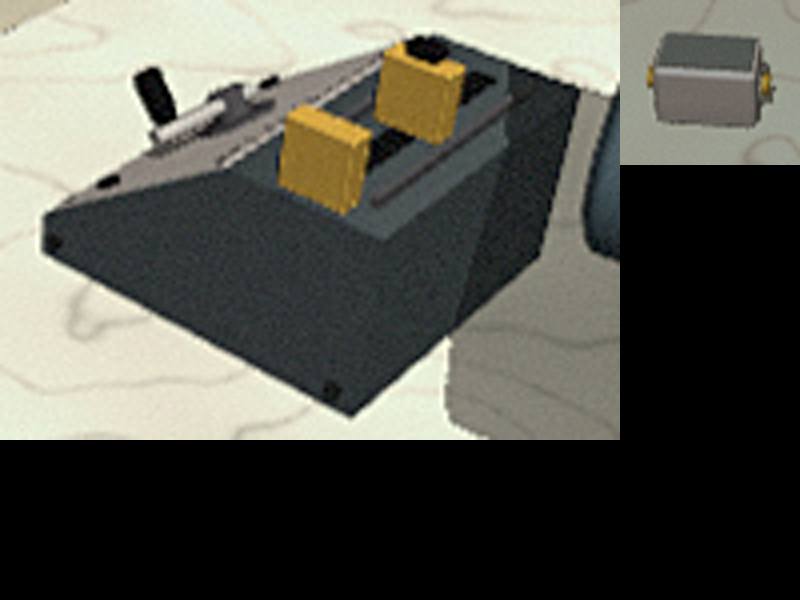

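The zooms show a small yaw of the console and the crank arm pointing to the left of the image. The capacitor is upright with its dark label on top.

```bash
cat > h.py <<'E'
import numpy as np,json
from bench import ctrl
from scipy.spatial.transform import Rotation as R
def ray(n,uv,c=None):
    c=c or ctrl.calibration(n);K=np.array(c["camera_matrix"]);T=np.array(c["world_from_camera"])
    p=np.linalg.solve(K,[uv[0],uv[1],1]);d=T[:3,:3]@[p[0],-p[1],-p[2]]
    return T[:3,3],d/np.linalg.norm(d)
def onz(n,uv,z,c=None):
    o,d=ray(n,uv,c);return o+d*(z-o[2])/d[2]
def tri(*rs):
    A=0;b=0
    for o,d in rs:
        M=np.eye(3)-np.outer(d,d);A=A+M;b=b+M@o
    p=np.linalg.solve(A,b);return p,[np.linalg.norm(np.cross(p-o,d)) for o,d in rs]
def tool():
    o=ctrl.get_obs();q=o["eef_rot"];return o["eef_pos"],R.from_quat([q[1],q[2],q[3],q[0]])
E
python3 - <<'E'
from h import *
np.set_printoptions(precision=4,suppress=True)
zt=lambda x,y:(380+(x+.5)/4-.5,155+(y+.5)/4-.5)
zs=lambda x,y:(330+(x+.5)/4-.5,135+(y+.5)/4-.5)
D=np.array([onz("top",zt(*p),.144) for p in[(92,285),(606,303),(624,550),(88,543)]])
loc=np.array([[20,-125],[20,125],[135,125],[135,-125]])/1000
# rigid fit
m=D[:,:2].mean(0);l=loc.mean(0);H=(loc-l).T@(D[:,:2]-m);yaw=np.arctan2(H[0,1]-H[1,0],H[0,0]+H[1,1])
c,s=np.cos(yaw),np.sin(yaw);Rz=np.array([[c,-s],[s,c]]);t=m-Rz@l
print("deck",D[:,:2],"yaw",np.degrees(yaw),"org",t,"res",(loc@Rz.T+t-D[:,:2])*1000)
R3=np.eye(3);R3[:2,:2]=Rz;t3=np.r_[t,0]
for nm,a,b in[("knobtop",(243,42),(148,72)),("knobmid",(233,68),(156,98))]:
    p,e=tri(ray("top",zt(*a)),ray("side",zs(*b)));print(nm,p,e,"console",R3.T@(p-t3))
n=np.array([-np.sin(np.radians(35)),0,np.cos(np.radians(35))]);nw=R3@n;p0=t3+R3@np.array([.02,0,.144])
def onplane(uv,h,v="top"):
    o,d=ray(v,uv);x=o+d*((p0+h*nw-o)@nw)/(d@nw);return x,R3.T@(x-t3)
print("hub disc",onplane(zt(315,153),0)); print("disc extents",[onplane(zt(*q),0)[1] for q in[(254,155),(376,155),(316,198)]])
print("knob h50",onplane(zt(233,70),.05)); print("knobtop h66",onplane(zt(243,45),.066)); print("knob side h50",onplane(zs(156,98),.05,"side"))
for nm,a,z in[("fix top edge",(167,410),.196),("jaw top edge",(365,415),.196)]: print(nm,R3.T@(onz("top",zt(*a),z)-t3))
for q in[(686,47),(710,22),(766,82),(742,106)]: print("cap",onz("top",((q[0]-660)/2+240-.25,q[1]/2+170-.25),.06))
for nm,q in [("mic",(275,275)),("mug",(343,137)),("jar",(177,230))]: print(nm,onz("top",q,.02))
E
```

```text
deck [[ 0.548  -0.0232]
 [ 0.5423 -0.2675]
 [ 0.4272 -0.268 ]
 [ 0.4283 -0.0188]] yaw 179.17035262691346 org [ 0.564  -0.1455] res [[-2.2803  3.0163]
 [-0.1854 -2.6873]
 [ 0.0036 -0.5508]
 [ 2.4621  0.2219]]
knobtop [ 0.6706 -0.103   0.1302] [np.float64(0.00047958095991910553), np.float64(0.0004795809599188674)] console [-0.106  -0.0441  0.1302]
knobmid [ 0.6617 -0.1023  0.1126] [np.float64(0.000714681295354832), np.float64(0.0007146812953552524)] console [-0.0971 -0.0445  0.1126]
hub disc (array([ 0.6252, -0.149 ,  0.0871]), array([-0.0612,  0.0026,  0.0871]))
disc extents [array([-0.059 , -0.0289,  0.0887]), array([-0.0611,  0.0337,  0.0872]), array([-0.0344, -0.0032,  0.1059])]
knob h50 (array([ 0.6579, -0.0985,  0.1257]), array([-0.0933, -0.0484,  0.1257]))
knobtop h66 (array([ 0.6671, -0.1003,  0.1388]), array([-0.1025, -0.0466,  0.1388]))
knob side h50 (array([ 0.6229, -0.0497,  0.1507]), array([-0.0576, -0.0966,  0.1507]))
fix top edge [ 0.08  -0.099  0.196]
jaw top edge [ 0.0801 -0.0112  0.196 ]
cap [0.6243 0.2691 0.06  ]
cap [0.651  0.2453 0.06  ]
cap [0.5888 0.1863 0.06  ]
cap [0.5637 0.2103 0.06  ]
mic [0.4599 0.2219 0.02  ]
mug [0.7613 0.0804 0.02  ]
jar [0.5517 0.4294 0.02  ]
```

```bash
cat >> h.py <<'E'
n35=np.radians(35)
def crankR(yaw=np.radians(179.2)):
    Z=-(R.from_euler('z',yaw).as_matrix()@[-np.sin(n35),0,np.cos(n35)])
    Y=R.from_euler('z',yaw).as_matrix()@[0,1,0.]
    return R.from_matrix(np.c_[np.cross(Y,Z),Y,Z])
def go(pos,rot,frm=None):
    p,r=frm or tool()
    w=(r.inv()*rot).as_rotvec(degrees=True)/6;x=r.inv().apply(np.array(pos)-p)*100
    print("dr",np.round(w,2).tolist(),"xyz",np.round(x,2).tolist());return(np.array(pos),rot)
E
python3 - <<'E'
from h import *
a=go((.737,-.1015,.36),crankR())
go((.737,-.1015,.217),crankR(),a)
print(crankR().as_matrix().round(3))
E
```

```text
dr [1.02, -5.77, 3.28] xyz [66.1, -23.34, -10.99]
dr [0.0, 0.0, 0.0] xyz [8.2, 0.0, 11.71]
[[ 0.819 -0.014 -0.574]
 [-0.011 -1.     0.008]
 [-0.574  0.    -0.819]]
```

>>> {"op": "send_rows", "data": {
  "dr": [
    [0,0,0],
    [0,0,0],
    [0.5,-2,1],
    [1.02,-5.77,3.28],
    [1.02,-5.77,3.28],
    [1.02,-5.77,3.28],
    [1.02,-5.77,3.28],
    [1.02,-5.77,3.28]
  ],
  "xyz": [
    [4,0,-6],
    [8,-1,-11],
    [14,-5,-11],
    [66.1,-23.34,-11],
    [66.1,-23.34,-11],
    [66.1,-23.34,-11],
    [66.1,-23.34,-11],
    [66.1,-23.34,-11]
  ],
  "jaw": [100,80,60,45,45,45,45,45]
}}

```text
time_s: 1.1
eef_pos: [0.54, -0.2621, 0.3581]
eef_rot: [-0.002, 0.953, -0.007, -0.301]
wrist_force: [-0.4, -1.2, -0.2]
opening: 0.448
grasp_force: 0.0
```

Run:
```python
from h import *
print(tool()[0],ctrl.get_obs()["q"]);go((.737,-.1015,.26),crankR())
```

```text
[ 0.54004479 -0.26211852  0.35813175] [-0.51097202  0.56663934  0.99263448 -0.32589735  2.11102057  0.98081841]
dr [0.01, 0.01, 0.0] xyz [21.57, -16.33, -3.17]
```

>>> {"op": "send_rows", "data": {
  "dr": [
    [0,0,0],
    [0,0,0],
    [0,0,0],
    [0,0,0],
    [0,0,0],
    [0,0,0],
    [0,0,0],
    [0,0,0]
  ],
  "xyz": [
    [8,-6,-3.2],
    [15,-11,-3.2],
    [21.6,-16.3,-3.2],
    [21.6,-16.3,-3.2],
    [21.6,-16.3,-3.2],
    [21.6,-16.3,-3.2],
    [21.6,-16.3,-3.2],
    [21.6,-16.3,-3.2]
  ],
  "jaw": [45,45,45,45,45,45,45,45]
}}

```text
time_s: 2.1
eef_pos: [0.7358, -0.1055, 0.2638]
eef_rot: [-0.001, 0.954, -0.008, -0.299]
wrist_force: [0.1, 0.1, 0.7]
opening: 0.446
grasp_force: 0.0
```

Run:
```python
from h import *
import cv2
print(tool()[0],ctrl.get_obs()["q"]);c=ctrl.calibration("wrist");im=ctrl.camera("wrist");print(c)
cv2.imwrite("pics/w1.png",im[...,::-1])
import json;json.dump({k:np.array(v).tolist() for k,v in c.items()},open("c1.json","w"))
go((.668,-.1015,.1185),crankR())
```

```text
[ 0.73578407 -0.10545979  0.26382969] [-0.24753069  1.07032439  0.36203797 -0.17820792  2.29640137  1.26212679]
{'camera_matrix': array([[292.10664226,   0.        , 315.79842912],
       [  0.        , 292.10664226, 204.04756259],
       [  0.        ,   0.        ,   1.        ]]), 'world_from_camera': array([[-0.01712099,  0.5916846 ,  0.80598772,  0.87576459],
       [-0.99985208, -0.01145282, -0.01283147, -0.10774764],
       [ 0.00163865, -0.80608819,  0.59179316,  0.31809012],
       [ 0.        ,  0.        ,  0.        ,  1.        ]])}
dr [0.0, -0.03, -0.03] xyz [2.73, -0.31, 15.8]
```

View pics/w1.png

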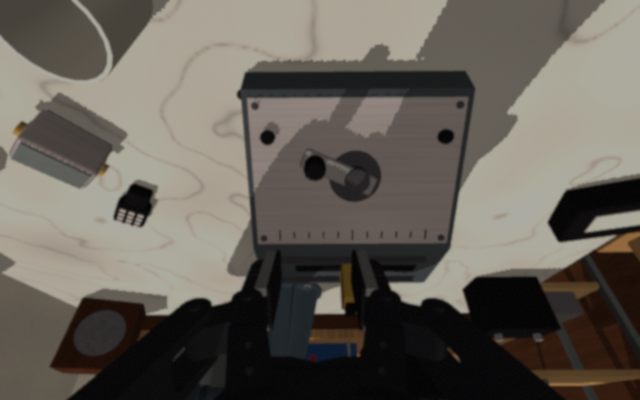

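Wrist view: knob top at (315,167), hub at (355,177), panel corners at (247,97), (469,97), (448,245) and (257,245).

Run:
```python
from h import *
import json
np.set_printoptions(precision=4,suppress=True)
c=json.load(open("c1.json"));zt=lambda x,y:(380+(x+.5)/4-.5,155+(y+.5)/4-.5);zs=lambda x,y:(330+(x+.5)/4-.5,135+(y+.5)/4-.5)
Rc=R.from_euler('z',179.2,degrees=True).as_matrix();t=np.array([.564,-.1455,0])
W=lambda uv:ray("wrist",uv,c)
pts={"knobtop":((315,167),(243,42),(148,72)),"TL":((257,245),(98,284),(221,168))}
for k,(w,a,s) in pts.items():
    p,e=tri(W(w),ray("top",zt(*a)),ray("side",zs(*s)));print(k,p,np.array(e)*1000,Rc.T@(p-t))
n=Rc@[-np.sin(n35),0,np.cos(n35)];p0=t+Rc@[.02,0,.144]
for k,uv,h in[("hub",(354,176),0),("ko",(315,167),.066),("c",(247,97),0),("c",(469,97),0),("c",(448,245),0),("c",(257,245),0)]:
    o,d=W(uv);x=o+d*((p0+h*n-o)@n)/(d@n);print(k,x,Rc.T@(x-t))
```

```text
knobtop [ 0.6725 -0.1044  0.127 ] [1.5628 0.9895 1.9814] [-0.1079 -0.0426  0.127 ]
TL [ 0.5491 -0.0267  0.1397] [1.9798 0.2379 2.1269] [ 0.0166 -0.1186  0.1397]
hub [ 0.6202 -0.1482  0.0906] [-0.0563  0.0019  0.0906]
ko [ 0.6785 -0.1039  0.1308] [-0.1139 -0.0432  0.1308]
c [ 0.693  -0.0315  0.0408] [-0.1274 -0.1158  0.0408]
c [ 0.689  -0.2688  0.0413] [-0.1267  0.1216  0.0413]
c [ 0.5453 -0.2692  0.1419] [0.017  0.124  0.1419]
c [ 0.5493 -0.0282  0.1414] [ 0.0163 -0.1171  0.1414]
```

>>> {"op": "send_rows", "data": {
  "dr": [
    [0,0,0],
    [0,0,0],
    [0,0,0],
    [0,0,0],
    [0,0,0],
    [0,0,0],
    [0,0,0],
    [0,0,0]
  ],
  "xyz": [
    [1.4,0,4],
    [2.7,0,8],
    [2.7,0,11],
    [2.7,0,13.5],
    [2.7,0,15],
    [2.7,0,16],
    [2.7,0,16],
    [2.7,0,16]
  ],
  "jaw": [45,45,45,45,45,45,45,45]
}}

```text
time_s: 3.15
eef_pos: [0.6672, -0.1034, 0.1161]
eef_rot: [-0.001, 0.954, -0.007, -0.3]
wrist_force: [0.9, 0.1, 0.5]
opening: 0.451
grasp_force: 0.0
```

Run:
```python
from h import *
import cv2
print(ctrl.get_obs()["q"]);im=ctrl.camera("wrist")
cv2.imwrite("pics/w2.png",np.clip(im[100:400,150:500,::-1]*1.6,0,255))
go((.666,-.104,.117),crankR())
```

```text
[-0.26489954  0.95360113  0.85622618 -0.15291409  1.92156469  1.31210688]
dr [0.01, -0.02, -0.01] xyz [-0.16, 0.07, -0.01][ WARN:0@0.291] global loadsave.cpp:1063 imwrite_ Unsupported depth image for selected encoder is fallbacked to CV_8U.
```

View pics/w2.png

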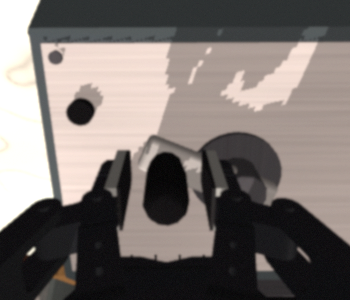

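Knob sits centred between the open pads, about (165,190) in the crop. I close on it and start the turn.

>>> {"op": "send_rows", "data": {
  "dr": [
    [0,0,0],
    [0,0,0],
    [0,0,0],
    [0,0,0],
    [0,0,0],
    [0,0,0],
    [0,0,0],
    [0,0,0]
  ],
  "xyz": [
    [0,0,0],
    [0,0,0],
    [0,0,0],
    [0,0,0],
    [-1,-0.34,0],
    [-2.03,-0.47,0],
    [-3.07,-0.38,0],
    [-4.07,-0.07,0]
  ],
  "jaw": [10,10,10,10,10,10,10,10]
}}

```text
time_s: 4.2
eef_pos: [0.6345, -0.1026, 0.1385]
eef_rot: [-0.001, 0.955, -0.007, -0.298]
wrist_force: [9.8, -4.5, -0.6]
opening: 0.233
grasp_force: 59.2
```

```bash
cat >> h.py <<'E'
def circ(c,th0,th1,step,r=.05):
    "rows for the crank circle, degrees; c = hub axis at grip height, in the world"
    p,r0=tool();n=int(np.ceil(abs(th1-th0)/step));th=np.radians(np.linspace(th0,th1,n+1)[1:])
    for t in th: print(np.round(100*(np.array([-r*np.cos(t),r*np.sin(t)])-r0.inv().apply(p-c)[:2]),2).tolist(),round(np.degrees(t),1))
def ang(c):
    p,r0=tool();v=r0.inv().apply(p-c);print("theta",np.degrees(np.arctan2(v[1],-v[0]))%360,"r,h",np.hypot(*v[:2]),v[2])
E
python3 - <<'E'
from h import *
o=ctrl.get_obs();p,r=tool();c=np.array([.651,-.1483,.13]);ang(c);print("F tool",r.inv().apply(o["wrist_force"]),o["torque"])
E
```

```text
theta 292.6731408729306 r,h 0.04930127438972496 0.0026331104521896327
F tool [ 8.44799095  4.38769233 -5.05637923] [-0.63504325 -1.49950587  0.46540215]
```

Run:
```python
import numpy as np
def c(a,s,n):
    f=lambda t:np.array([-4.95*np.cos(np.radians(t)),4.95*np.sin(np.radians(t))])
    print([np.round(f(a+s*i)-f(a),2).tolist()+[0] for i in range(1,n+1)],a+s*n)
c(293,20,8)
```

```text
[[-1.44, 0.94, 0], [-2.48, 2.31, 0], [-2.98, 3.95, 0], [-2.89, 5.67, 0], [-2.22, 7.25, 0], [-1.04, 8.51, 0], [0.49, 9.29, 0], [2.19, 9.5, 0]] 453
```

>>> {"op": "send_rows", "data": {
  "dr": [
    [0,0,0],
    [0,0,0],
    [0,0,0],
    [0,0,0],
    [0,0,0],
    [0,0,0],
    [0,0,0],
    [0,0,0]
  ],
  "xyz": [
    [-1.44,0.94,0],
    [-2.48,2.31,0],
    [-2.98,3.95,0],
    [-2.89,5.67,0],
    [-2.22,7.25,0],
    [-1.04,8.51,0],
    [0.49,9.29,0],
    [2.19,9.5,0]
  ],
  "jaw": [10,10,10,10,10,10,10,10]
}}

```text
time_s: 5.2
eef_pos: [0.6494, -0.1989, 0.1273]
eef_rot: [-0.001, 0.954, -0.008, -0.301]
wrist_force: [-1.1, -0.4, 8.6]
opening: 0.237
grasp_force: 59.6
```

Run:
```python
from h import *
o=ctrl.get_obs();p,r=tool();c=np.array([.651,-.1483,.13]);ang(c);print("F tool",r.inv().apply(o["wrist_force"]),o["torque"])
import numpy as np
def c(a,s,n):
    f=lambda t:np.array([-4.95*np.cos(np.radians(t)),4.95*np.sin(np.radians(t))])
    print([np.round(f(a+s*i)-f(a),2).tolist()+[0] for i in range(1,n+1)],a+s*n)
c(453,20,8)
```

```text
theta 91.15402093646273 r,h 0.050603653958451594 0.0027699387314617497
F tool [-5.82974953  0.49046562 -6.36016844] [-0.08858912  0.63496838  0.01362668]
[[1.68, -0.39, 0], [3.12, -1.32, 0], [4.15, -2.7, 0], [4.65, -4.34, 0], [4.56, -6.06, 0], [3.89, -7.64, 0], [2.72, -8.9, 0], [1.19, -9.68, 0]] 613
```

>>> {"op": "send_rows", "data": {
  "dr": [
    [0,0,0],
    [0,0,0],
    [0,0,0],
    [0,0,0],
    [0,0,0],
    [0,0,0],
    [0,0,0],
    [0,0,0]
  ],
  "xyz": [
    [1.68,-0.39,0],
    [3.12,-1.32,0],
    [4.15,-2.7,0],
    [4.65,-4.34,0],
    [4.56,-6.06,0],
    [3.89,-7.64,0],
    [2.72,-8.9,0],
    [1.19,-9.68,0]
  ],
  "jaw": [10,10,10,10,10,10,10,10]
}}

```text
time_s: 6.2
eef_pos: [0.6621, -0.1008, 0.1193]
eef_rot: [-0.0, 0.954, -0.007, -0.298]
wrist_force: [7.5, -8.4, 2.7]
opening: 0.237
grasp_force: 59.7
```

Run:
```python
from h import *
o=ctrl.get_obs();p,r=tool();c=np.array([.651,-.1483,.13]);ang(c);print("F tool",r.inv().apply(o["wrist_force"]),o["torque"])
import numpy as np
def c(a,s,n):
    f=lambda t:np.array([-4.95*np.cos(np.radians(t)),4.95*np.sin(np.radians(t))])
    print([np.round(f(a+s*i)-f(a),2).tolist()+[0] for i in range(1,n+1)],a+s*n)
c(613,10,8)
```

```text
theta 252.98226924506776 r,h 0.04990432325136204 0.002756747432467971
F tool [ 4.73274964  8.26589244 -6.58517511] [-1.29027147 -0.85203014  0.97742424]
[[-0.84, -0.18, 0], [-1.71, -0.21, 0], [-2.56, -0.09, 0], [-3.38, 0.18, 0], [-4.14, 0.58, 0], [-4.82, 1.11, 0], [-5.4, 1.75, 0], [-5.86, 2.49, 0]] 693
```

>>> {"op": "send_rows", "data": {
  "dr": [
    [0,0,0],
    [0,0,0],
    [0,0,0],
    [0,0,0],
    [0,0,0],
    [0,0,0],
    [0,0,0],
    [0,0,0]
  ],
  "xyz": [
    [-0.84,-0.18,0],
    [-1.71,-0.21,0],
    [-2.56,-0.09,0],
    [-3.38,0.18,0],
    [-4.14,0.58,0],
    [-4.82,1.11,0],
    [-5.4,1.75,0],
    [-5.6,2.05,0]
  ],
  "jaw": [10,10,10,10,10,10,10,10]
}}

```text
time_s: 7.2
eef_pos: [0.6163, -0.1206, 0.1511]
eef_rot: [-0.001, 0.955, -0.007, -0.298]
wrist_force: [10.1, 0.4, 0.1]
opening: 0.237
grasp_force: 60.0
```

```bash
cat >> h.py <<'E'
def st():
    o=ctrl.get_obs();p,r=tool();ang(np.array([.651,-.1483,.13]));print("F tool",r.inv().apply(o["wrist_force"]).round(1))
E
python3 -c "
from h import *
st()"
```

```text
theta 326.39731775018726 r,h 0.04908229421626277 0.002555351713495497
F tool [ 8.2 -0.5 -5.8]
```

>>> {"op": "send_rows", "data": {
  "dr": [
    [0,0,0],
    [0,0,0],
    [0,0,0],
    [0,0,0],
    [0,0,0],
    [0,0,0],
    [0,0,0],
    [0,0,0]
  ],
  "xyz": [
    [-0.05,0.08,0],
    [-0.1,0.15,0],
    [-0.1,0.15,0],
    [-0.15,0.24,0],
    [-0.15,0.24,0],
    [-0.18,0.3,0],
    [-0.18,0.3,0],
    [-0.18,0.3,0]
  ],
  "jaw": [10,10,10,10,10,10,10,10]
}}

```text
time_s: 8.2
eef_pos: [0.6156, -0.1218, 0.1516]
eef_rot: [-0.002, 0.955, -0.006, -0.297]
wrist_force: [13.1, 3.9, -0.8]
opening: 0.233
grasp_force: 60.1
```

```bash
python3 -c "
from h import *
st()"
```

```text
theta 327.9981058150034 r,h 0.04912447837939074 0.0025381332918189147
F tool [11.2 -4.  -6.7]
```

>>> {"op": "send_rows", "data": {
  "dr": [
    [0,0,0],
    [0,0,0],
    [0,0,0],
    [0,0,0],
    [0,0,0],
    [0,0,0],
    [0,0,0],
    [0,0,0]
  ],
  "xyz": [
    [-0.1,0.15,0],
    [-0.15,0.22,0],
    [-0.2,0.3,0],
    [-0.2,0.33,0],
    [-0.2,0.33,0],
    [-0.2,0.33,0],
    [-0.2,0.33,0],
    [-0.2,0.33,0]
  ],
  "jaw": [10,10,10,10,10,10,10,10]
}}

```text
time_s: 9.2
eef_pos: [0.6153, -0.1222, 0.1517]
eef_rot: [-0.004, 0.955, -0.005, -0.295]
wrist_force: [20.4, 14.8, -5.4]
opening: 0.236
grasp_force: 60.4
```

```bash
python3 -c "
from h import *
st()"
```

```text
theta 328.32775350399606 r,h 0.049192344256223076 0.0024705839647472115
F tool [ 19.8 -15.   -6.9]
```

Stop confirmed: the force rises and the grip no longer moves. I unload, release and retract.

>>> {"op": "send_rows", "data": {
  "dr": [
    [0,0,0],
    [0,0,0],
    [0,0,0],
    [0,0,0],
    [0,0,0],
    [0,0,0],
    [0,0,0],
    [0,0,0]
  ],
  "xyz": [
    [0.2,-0.33,0],
    [0.28,-0.45,0],
    [0.28,-0.45,0],
    [0.28,-0.45,0],
    [0.28,-0.45,-1.5],
    [0.28,-0.45,-5],
    [-2,-0.45,-9],
    [-6,-0.45,-14]
  ],
  "jaw": [10,10,45,45,45,45,45,45]
}}

```text
time_s: 10.2
eef_pos: [0.6427, -0.1221, 0.301]
eef_rot: [-0.002, 0.953, -0.007, -0.302]
wrist_force: [0.1, -0.1, 0.3]
opening: 0.449
grasp_force: 0.0
```

```bash
cat >> h.py <<'E'
def down(yaw_y):
    "tool down, y axis at the yaw given in degrees"
    a=np.radians(yaw_y);Y=np.array([np.cos(a),np.sin(a),0]);Z=np.array([0,0,-1.]);return R.from_matrix(np.c_[np.cross(Y,Z),Y,Z])
E
python3 - <<'E'
from h import *
print(ctrl.get_obs()["q"]);go((.607,.228,.27),down(-46))
E
```

```text
[-0.29489367  0.75963851  0.81009863 -0.19283504  2.15814292  1.23179996]
dr [-2.29, 5.55, -7.23] xyz [-1.55, -34.96, 4.87]
```

>>> {"op": "send_rows", "data": {
  "dr": [
    [0,0,0],
    [-2.29,5.55,-7.23],
    [-2.29,5.55,-7.23],
    [-2.29,5.55,-7.23],
    [-2.29,5.55,-7.23],
    [-2.29,5.55,-7.23],
    [-2.29,5.55,-7.23],
    [-2.29,5.55,-7.23]
  ],
  "xyz": [
    [0,-4,0],
    [-1.5,-35,4.9],
    [-1.5,-35,4.9],
    [-1.5,-35,4.9],
    [-1.5,-35,4.9],
    [-1.5,-35,4.9],
    [-1.5,-35,4.9],
    [-1.5,-35,4.9]
  ],
  "jaw": [60,80,100,100,100,100,100,100]
}}

```text
time_s: 11.2
eef_pos: [0.6074, 0.2282, 0.2699]
eef_rot: [0.002, 0.927, 0.375, 0.001]
wrist_force: [0.4, -0.8, 0.7]
opening: 1.004
grasp_force: 0.0
```

Run:
```python
from h import *
import cv2,json
print(tool()[0]);c=ctrl.calibration("wrist");im=ctrl.camera("wrist")
json.dump({k:np.array(v).tolist() for k,v in c.items()},open("c3.json","w"))
cv2.imwrite("pics/w3.png",np.clip(im[...,::-1]*1.5,0,255).astype(np.uint8));go((.607,.228,.27),down(-46))
cv2.imwrite("pics/top1.png",ctrl.camera("top")[...,::-1])
```

```text
[0.60739164 0.22821659 0.26993402]
dr [0.03, -0.01, -0.02] xyz [-0.02, -0.11, -0.03]
```

View pics/w3.png

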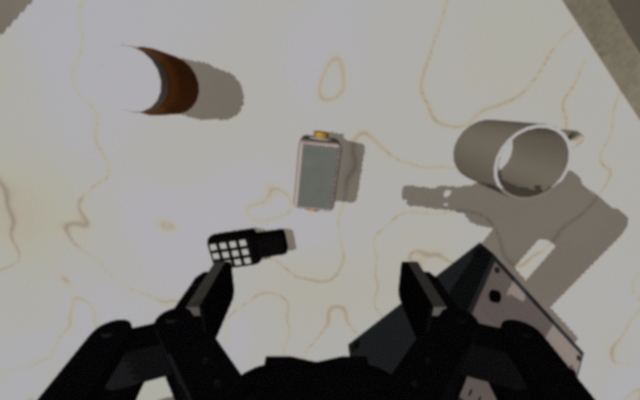

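Wrist view: the capacitor's top face spans roughly (297..341, 137..211), stud at (320,135). Mic at (250,245), mug at (530,160), jar at (150,80).

Run:
```python
from h import *
import cv2,json
np.set_printoptions(precision=4,suppress=True)
c=json.load(open("c3.json"));im=cv2.imread("pics/w3.png")
x0,y0=280,120;s=im[y0:225,x0:375];hsv=cv2.cvtColor(s,cv2.COLOR_BGR2HSV).astype(int);b,g,r=[s[...,i].astype(int) for i in range(3)]
print("label",s[55,38],"rim",s[60,21],"rim2",s[87,30],"shadow",s[50,75],"table",s[10,5])
m=((g-r>2)&(g<175)).astype(np.uint8)
m=cv2.morphologyEx(m,cv2.MORPH_OPEN,np.ones((3,3)))
n,l,stt,ce=cv2.connectedComponentsWithStats(m);k=1+stt[1:,4].argmax();print(stt[k],ce[k])
ct=max(cv2.findContours((l==k).astype(np.uint8),0,1)[0],key=cv2.contourArea)
q=cv2.boxPoints(cv2.minAreaRect(ct))+[x0,y0];P=np.array([onz("wrist",u,.06,c)[:2] for u in q])
print(q,P,P.mean(0),[np.linalg.norm(P[i]-P[(i+1)%4]) for i in range(4)],[np.degrees(np.arctan2(*(P[(i+1)%4]-P[i])[::-1])) for i in range(4)])
cv2.imwrite("pics/z3.png",cv2.resize(np.hstack([s,cv2.cvtColor((l==k).astype(np.uint8)*255,cv2.COLOR_GRAY2BGR)]),None,fx=4,fy=4,interpolation=cv2.INTER_CUBIC))
```

```text
label [ 96 102 100] rim [ 97 103 102] rim2 [109 118 127] shadow [ 88  96 102] table [169 172 174]Traceback (most recent call last):
  File "<stdin>", line 9, in <module>
ValueError: attempt to get argmax of an empty sequence
```

Run:
```python
from h import *
import cv2,json
np.set_printoptions(precision=4,suppress=True)
c=json.load(open("c3.json"));im=cv2.imread("pics/w3.png")
x0,y0=280,120;s=im[y0:225,x0:375];f=cv2.GaussianBlur(s,(0,0),1).astype(int)
m=((f[...,2]-f[...,0]<8)&(f[...,1]<125)&(f[...,1]>75)).astype(np.uint8)
m=cv2.morphologyEx(m,cv2.MORPH_OPEN,np.ones((3,3)))
n,l,stt,ce=cv2.connectedComponentsWithStats(m);k=1+stt[1:,4].argmax();print(stt[k],ce[k])
ct=max(cv2.findContours((l==k).astype(np.uint8),0,1)[0],key=cv2.contourArea)
q=cv2.boxPoints(cv2.minAreaRect(ct))+[x0,y0];P=np.array([onz("wrist",u,.06,c)[:2] for u in q])
print(q,P,P.mean(0),[np.linalg.norm(P[i]-P[(i+1)%4]) for i in range(4)],[np.degrees(np.arctan2(*(P[(i+1)%4]-P[i])[::-1])) for i in range(4)])
cv2.imwrite("pics/z3.png",cv2.resize(np.hstack([s,cv2.cvtColor((l==k).astype(np.uint8)*255,cv2.COLOR_GRAY2BGR)]),None,fx=4,fy=4,interpolation=cv2.INTER_CUBIC))
```

```text
[  19   26   38   62 1915] [36.9687 56.1739]
[[298.1871 204.7383]
 [303.7228 145.23  ]
 [336.6241 148.2906]
 [331.0885 207.7989]] [[0.5714 0.2213]
 [0.6279 0.2651]
 [0.6513 0.2359]
 [0.5962 0.1898]] [0.6117 0.228 ] [np.float64(0.07151227540976159), np.float64(0.03743743584402485), np.float64(0.07180307643623819), np.float64(0.040038545410809555)] [np.float64(37.83493539994958), np.float64(-51.31827539404734), np.float64(-140.0867281591087), np.float64(128.2781397894146)]
```

View pics/z3.png

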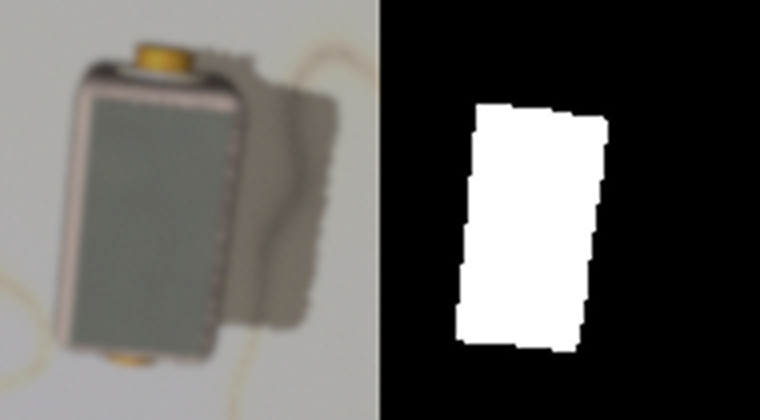

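>>> {"op": "send_rows", "data": {
  "dr": [
    [0,0,0.83],
    [0,0,0.83],
    [0,0,0.83],
    [0,0,0.83],
    [0,0,0.83],
    [0,0,0.83],
    [0,0,0.83],
    [0,0,0.83]
  ],
  "xyz": [
    [0.15,0.1,5],
    [0.15,0.1,10],
    [0.15,0.1,15],
    [0.15,0.1,19],
    [0.15,0.1,21.5],
    [0.15,0.1,23],
    [0.15,0.1,23],
    [0.15,0.1,23]
  ],
  "jaw": [100,100,100,100,100,100,100,100]
}}

```text
time_s: 12.3
eef_pos: [0.6111, 0.228, 0.0402]
eef_rot: [0.001, 0.943, 0.334, 0.002]
wrist_force: [0.3, -0.5, -0.6]
opening: 1.0
grasp_force: 0.0
```

>>> {"op": "send_rows", "data": {
  "dr": [
    [0,0,0],
    [0,0,0],
    [0,0,0],
    [0,0,0],
    [0,0,0],
    [0,0,0],
    [0,0,0],
    [0,0,0]
  ],
  "xyz": [
    [0,0,0],
    [0,0,0],
    [0,0,0],
    [0,0,0],
    [0,0,0],
    [0,0,0],
    [0,0,0],
    [0,0,0]
  ],
  "jaw": [40,40,40,40,40,40,40,40]
}}

```text
time_s: 13.3
eef_pos: [0.6106, 0.2285, 0.0401]
eef_rot: [0.001, 0.943, 0.334, 0.002]
wrist_force: [-0.5, -0.4, 5.8]
opening: 0.58
grasp_force: 64.0
```

Run:
```python
from h import *
import cv2
o=ctrl.get_obs();p,r=tool();print(p,r.as_matrix().round(3),o["wrist_force"])
```

```text
[0.61064438 0.2284909  0.04012772] [[ 0.777  0.63   0.005]
 [ 0.63  -0.777 -0.001]
 [ 0.003  0.004 -1.   ]] [-0.45117644 -0.4019279   5.78029852]
```

Run:
```python
from h import *
zt=lambda x,y:(380+(x+.5)/4-.5,155+(y+.5)/4-.5)
for q in[(200,340),(560,352),(150,490),(480,492)]: print("rail",onz("top",zt(*q),.15).round(4))
for q in[(122,352),(167,352),(167,468),(122,468)]: print("fix",onz("top",zt(*q),.196).round(4))
for q in[(365,358),(412,358),(412,474),(365,474)]: print("jaw",onz("top",zt(*q),.196).round(4))
go((.484,-.107,.30),down(-.8))
```

```text
rail [ 0.5219 -0.0721  0.15  ]
rail [ 0.5181 -0.2414  0.15  ]
rail [ 0.4524 -0.0468  0.15  ]
rail [ 0.4529 -0.1999  0.15  ]
fix [ 0.5108 -0.026   0.196 ]
fix [ 0.511  -0.0461  0.196 ]
fix [ 0.46   -0.0446  0.196 ]
fix [ 0.4598 -0.0248  0.196 ]
jaw [ 0.5093 -0.1343  0.196 ]
jaw [ 0.5095 -0.1553  0.196 ]
jaw [ 0.4584 -0.1527  0.196 ]
jaw [ 0.4582 -0.1319  0.196 ]
dr [0.05, -0.01, -8.36] xyz [-30.89, 18.19, -26.01]
```

>>> {"op": "send_rows", "data": {
  "dr": [
    [0,0,0],
    [0,0,0],
    [0,0,0],
    [0,0,0],
    [0,0,0],
    [0,0,0],
    [0,0,0],
    [0,0,0]
  ],
  "xyz": [
    [0,0,-1],
    [0,0,-3],
    [0,0,-7],
    [0,0,-12],
    [0,0,-17],
    [0,0,-22],
    [0,0,-26],
    [0,0,-26]
  ],
  "jaw": [40,40,40,40,40,40,40,40]
}}

```text
time_s: 14.3
eef_pos: [0.6108, 0.229, 0.3041]
eef_rot: [0.002, 0.943, 0.334, 0.005]
wrist_force: [-0.0, 0.8, -5.2]
opening: 0.574
grasp_force: 63.4
```

>>> {"op": "send_rows", "data": {
  "dr": [
    [0.05,0,-1.5],
    [0.05,0,-3],
    [0.05,0,-4.5],
    [0.05,0,-6],
    [0.05,0,-7.5],
    [0.05,0,-8.36],
    [0.05,0,-8.36],
    [0.05,0,-8.36]
  ],
  "xyz": [
    [-5,3,0],
    [-10,6,0],
    [-15,9,0],
    [-20,12,0],
    [-25,15,0],
    [-29,17,0],
    [-30.9,18.2,0],
    [-30.9,18.2,0]
  ],
  "jaw": [40,40,40,40,40,40,40,40]
}}

```text
time_s: 15.3
eef_pos: [0.4821, -0.1082, 0.2967]
eef_rot: [-0.003, 0.713, 0.701, -0.001]
wrist_force: [-0.9, 0.7, -4.9]
opening: 0.581
grasp_force: 63.5
```

Run:
```python
from h import *
import cv2,json
print(tool()[0]);go((.4843,-.107,.3),down(-.8))
a=ctrl.camera("wrist");b=ctrl.camera("side");t=ctrl.camera("top")
cv2.imwrite("pics/w4.png",a[...,::-1]);cv2.imwrite("pics/side4.png",b[...,::-1])
v=np.zeros((600,800,3),np.uint8)
v[:350,:560]=cv2.resize(np.clip(a[150:400,120:520]*1.6,0,255).astype(np.uint8),(560,350))
v[350:600,:350]=cv2.resize(b[120:245,330:505],(350,250));v[350:600,360:800]=cv2.resize(t[160:300,370:600],(440,250))
cv2.imwrite("pics/v4.png",v[...,::-1])
json.dump({k:np.array(x).tolist() for k,x in ctrl.calibration("wrist").items()},open("c4.json","w"))
```

```text
[ 0.48207799 -0.10824402  0.29672688]
dr [-0.05, -0.02, -0.03] xyz [0.13, 0.22, -0.33]
```

View pics/v4.png

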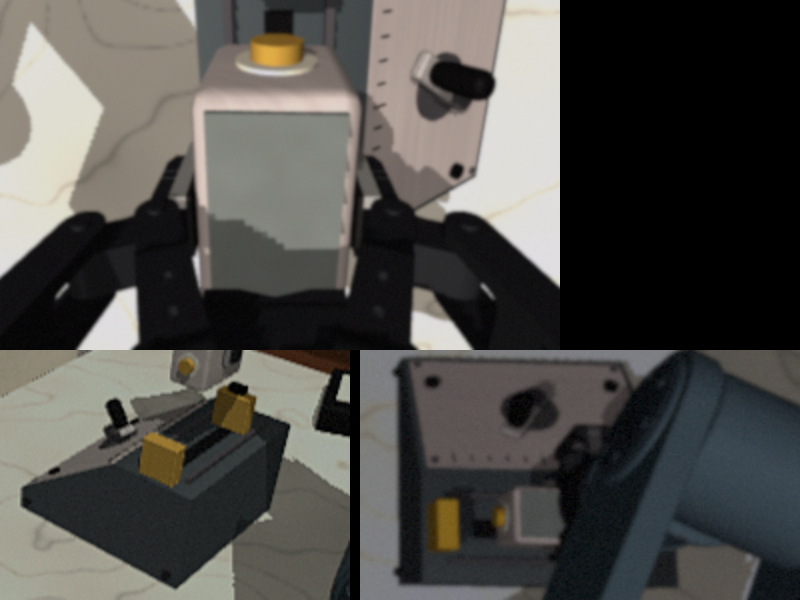

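The capacitor is held level and lines up between the rails: stud at (277,50) in the crop, deck slot above it. I lower it.

>>> {"op": "send_rows", "data": {
  "dr": [
    [0,0,0],
    [-0.05,0,0],
    [-0.05,0,0],
    [-0.05,0,0],
    [-0.05,0,0],
    [-0.05,0,0],
    [-0.05,0,0],
    [-0.05,0,0]
  ],
  "xyz": [
    [0.13,0.22,0],
    [0.13,0.22,2],
    [0.13,0.22,4],
    [0.13,0.22,6],
    [0.13,0.22,8],
    [0.13,0.22,9.5],
    [0.13,0.22,10.4],
    [0.13,0.22,10.4]
  ],
  "jaw": [40,40,40,40,40,40,40,40]
}}

```text
time_s: 16.45
eef_pos: [0.4855, -0.1057, 0.1945]
eef_rot: [0.0, 0.712, 0.702, 0.001]
wrist_force: [0.1, 0.3, -4.3]
opening: 0.581
grasp_force: 63.6
```

Run:
```python
from h import *
import cv2
go((.4843,-.107,.184),down(-.8))
b=ctrl.camera("side");t=ctrl.camera("top");a=ctrl.camera("wrist")
v=np.zeros((600,800,3),np.uint8)
v[:300,:420]=cv2.resize(b[125:225,350:490],(420,300));v[:300,425:800]=cv2.resize(t[220:300,390:490],(375,300));v[300:,:480]=cv2.resize(a[150:400,220:420],(480,300))
cv2.imwrite("pics/v5.png",np.clip(v[...,::-1]*1.5,0,255).astype(np.uint8))
```

```text
dr [0.02, -0.01, -0.0] xyz [-0.13, -0.12, 1.05]
```

View pics/v5.png

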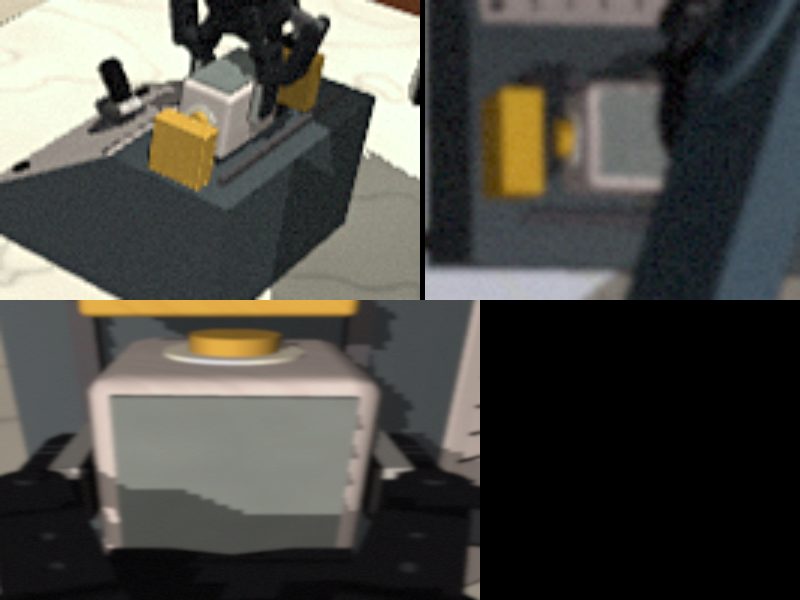

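Side, top and wrist views show the capacitor just above the bed near the fixed jaw, about 2 mm off towards the panel. I correct that while lowering.

>>> {"op": "send_rows", "data": {
  "dr": [
    [0,0,0],
    [0,0,0],
    [0,0,0],
    [0,0,0],
    [0,0,0],
    [0,0,0],
    [0,0,0],
    [0,0,0]
  ],
  "xyz": [
    [-0.1,-0.2,0],
    [-0.1,-0.2,0.4],
    [-0.1,-0.2,0.7],
    [-0.1,-0.2,0.85],
    [-0.1,-0.2,0.95],
    [-0.1,-0.2,1.0],
    [-0.1,-0.2,1.0],
    [-0.1,-0.2,1.0]
  ],
  "jaw": [40,40,40,40,40,40,40,40]
}}

```text
time_s: 17.6
eef_pos: [0.4838, -0.107, 0.1851]
eef_rot: [0.001, 0.712, 0.702, 0.001]
wrist_force: [0.4, 0.7, -4.8]
opening: 0.581
grasp_force: 63.6
```

>>> {"op": "send_rows", "data": {
  "dr": [
    [0,0,0],
    [0,0,0],
    [0,0,0],
    [0,0,0],
    [0,0,0],
    [0,0,0],
    [0,0,0],
    [0,0,0]
  ],
  "xyz": [
    [0,0,0.05],
    [0,0,0.1],
    [0,0,0.15],
    [0,0,0.2],
    [0,0,0.2],
    [0,0,0.2],
    [0,0,0.2],
    [0,0,0.2]
  ],
  "jaw": [40,40,40,40,40,40,40,40]
}}

```text
time_s: 18.6
eef_pos: [0.4838, -0.1071, 0.1836]
eef_rot: [0.001, 0.712, 0.702, 0.001]
wrist_force: [-4.6, 0.8, 5.5]
opening: 0.579
grasp_force: 64.3
```

>>> {"op": "send_rows", "data": {
  "dr": [
    [0,0,0],
    [0,0,0],
    [0,0,0],
    [0,0,0],
    [0,0,0],
    [0,0,0],
    [0,0,0],
    [0,0,0]
  ],
  "xyz": [
    [0,0,0],
    [0,0,0],
    [0,0,0],
    [0,0,0],
    [0,0,-2],
    [0,0,-6],
    [0,0,-11],
    [0,0,-15]
  ],
  "jaw": [90,90,90,90,90,90,90,90]
}}

```text
time_s: 19.6
eef_pos: [0.4834, -0.1071, 0.3351]
eef_rot: [0.002, 0.712, 0.702, 0.002]
wrist_force: [0.1, 0.1, -1.0]
opening: 0.901
grasp_force: 0.0
```

Run:
```python
from h import *
import cv2
b=ctrl.camera("side");t=ctrl.camera("top");a=ctrl.camera("wrist")
v=np.zeros((600,800,3),np.uint8)
v[:300,:420]=cv2.resize(b[125:225,350:490],(420,300));v[:300,425:800]=cv2.resize(t[220:300,390:490],(375,300));v[300:,:480]=cv2.resize(a[120:370,120:520],(480,300))
cv2.imwrite("pics/v6.png",np.clip(v[...,::-1]*1.5,0,255).astype(np.uint8))
# knob target: theta at stop, centre refined
c=np.array([.651,-.1483,.13]);r=crankR()
th=np.radians(328.);X,Y,Z=r.as_matrix().T
k=c+X*(-.0492*np.cos(th))+Y*(.0492*np.sin(th))+Z*.0025;print("knob",k)
h=k-Z*.11
A=go(h+[0,0,.04],r);go(h,r,A);go(k,r,A)
```

```text
knob [ 0.61575528 -0.12173329  0.151884  ]
dr [4.64, -4.62, 14.47] xyz [-1.21, 19.42, 5.53]
dr [0.0, 0.0, 0.0] xyz [2.29, 0.0, 3.28]
dr [0.0, 0.0, 0.0] xyz [2.29, -0.0, 14.28]
```

View pics/v6.png

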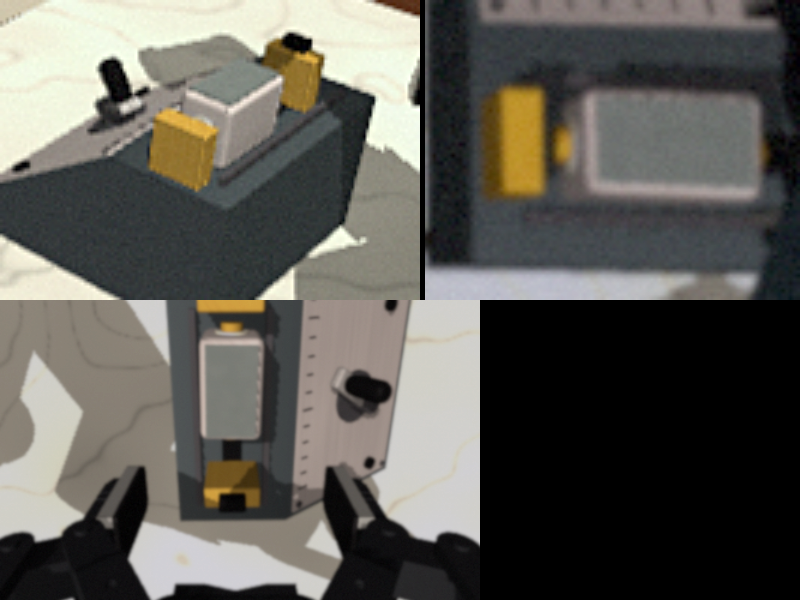

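The capacitor stands upright between the rails with clearance at both ends, and the jaw is fully open. Back to the crank.

>>> {"op": "send_rows", "data": {
  "dr": [
    [4.64,-4.62,14.47],
    [4.64,-4.62,14.47],
    [4.64,-4.62,14.47],
    [4.64,-4.62,14.47],
    [4.64,-4.62,14.47],
    [4.64,-4.62,14.47],
    [4.64,-4.62,14.47],
    [4.64,-4.62,14.47]
  ],
  "xyz": [
    [0,0,0],
    [-0.3,4,0.5],
    [-0.6,9,2],
    [-1.2,14,3.5],
    [-1.2,19.4,5.5],
    [-1.2,19.4,5.5],
    [-1.2,19.4,5.5],
    [-1.2,19.4,5.5]
  ],
  "jaw": [90,80,60,45,45,45,45,45]
}}

```text
time_s: 20.75
eef_pos: [0.6769, -0.1213, 0.2757]
eef_rot: [-0.003, 0.957, 0.069, -0.282]
wrist_force: [0.1, -0.8, 0.3]
opening: 0.45
grasp_force: 0.0
```

Run:
```python
from h import *
k=np.array([.6158,-.1217,.1519]);r=crankR();Z=r.as_matrix()[:,2]
print(ctrl.get_obs()["q"]);A=go(k-Z*.11,r);go(k,r,A)
```

```text
[-0.27172696  0.82858413  0.73487982 -0.20797924  2.11512853  1.09589404]
dr [0.41, -0.35, 1.39] xyz [1.97, 0.31, 2.73]
dr [0.0, 0.0, 0.0] xyz [0.0, -0.0, 11.0]
```

>>> {"op": "send_rows", "data": {
  "dr": [
    [0.41,-0.35,1.39],
    [0.41,-0.35,1.39],
    [0.41,-0.35,1.39],
    [0.41,-0.35,1.39],
    [0.41,-0.35,1.39],
    [0.41,-0.35,1.39],
    [0.41,-0.35,1.39],
    [0.41,-0.35,1.39]
  ],
  "xyz": [
    [1,0.2,1],
    [2,0.3,2],
    [2,0.3,2.7],
    [2,0.3,2.7],
    [2,0.3,2.7],
    [2,0.3,2.7],
    [2,0.3,2.7],
    [2,0.3,2.7]
  ],
  "jaw": [45,45,45,45,45,45,45,45]
}}

```text
time_s: 21.75
eef_pos: [0.6799, -0.1229, 0.2452]
eef_rot: [-0.002, 0.955, -0.004, -0.298]
wrist_force: [-0.8, -0.8, 0.3]
opening: 0.452
grasp_force: 0.0
```

Run:
```python
from h import *
k=np.array([.6158,-.1217,.1519]);go(k,crankR())
```

```text
dr [0.02, -0.06, 0.04] xyz [0.03, -0.06, 11.32]
```

>>> {"op": "send_rows", "data": {
  "dr": [
    [0,0,0],
    [0,0,0],
    [0,0,0],
    [0,0,0],
    [0,0,0],
    [0,0,0],
    [0,0,0],
    [0,0,0]
  ],
  "xyz": [
    [0,-0.05,3],
    [0,-0.05,6],
    [0,-0.05,8.5],
    [0,-0.05,10.3],
    [0,-0.05,11.3],
    [0,-0.05,11.3],
    [0,-0.05,11.3],
    [0,-0.05,11.3]
  ],
  "jaw": [45,45,45,45,45,45,45,45]
}}

```text
time_s: 22.75
eef_pos: [0.6163, -0.1219, 0.1528]
eef_rot: [-0.001, 0.955, -0.004, -0.297]
wrist_force: [-0.2, -0.1, -0.8]
opening: 0.45
grasp_force: 0.0
```

Run:
```python
from h import *
st()
def c(a,s,n):
    f=lambda t:np.array([-4.95*np.cos(np.radians(t)),4.95*np.sin(np.radians(t))])
    print([np.round(f(a+s*i)-f(a),2).tolist()+[0] for i in range(1,n+1)],a+s*n)
c(328,-20,3);c(268,-20,8);c(108,-15,8)
```

```text
theta 328.01893856017944 r,h 0.04921461650280163 0.0010553985474510486
F tool [0.3 0.1 0.8]
[[1.15, -1.28, 0], [2.67, -2.08, 0], [4.37, -2.32, 0]] 268
[[1.68, 0.36, 0], [3.14, 1.27, 0], [4.2, 2.62, 0], [4.73, 4.26, 0], [4.67, 5.98, 0], [4.03, 7.57, 0], [2.87, 8.85, 0], [1.36, 9.65, 0]] 108
[[-1.27, 0.24, 0], [-2.56, 0.13, 0], [-3.78, -0.3, 0], [-4.84, -1.03, 0], [-5.68, -2.01, 0], [-6.24, -3.18, 0], [-6.47, -4.45, 0], [-6.37, -5.74, 0]] -12
```

>>> {"op": "send_rows", "data": {
  "dr": [
    [0,0,0],
    [0,0,0],
    [0,0,0],
    [0,0,0],
    [0,0,0],
    [0,0,0],
    [0,0,0],
    [0,0,0]
  ],
  "xyz": [
    [0,0,0],
    [0,0,0],
    [0,0,0],
    [0,0,0],
    [0,0,0],
    [1.15,-1.28,0],
    [2.67,-2.08,0],
    [4.37,-2.32,0]
  ],
  "jaw": [10,10,10,10,10,10,10,10]
}}

```text
time_s: 23.75
eef_pos: [0.6513, -0.0987, 0.128]
eef_rot: [-0.001, 0.954, -0.004, -0.299]
wrist_force: [-2.4, -4.3, 7.4]
opening: 0.237
grasp_force: 59.9
```

```bash
python3 -c "
from h import *
st()"
```

```text
theta 268.79234608857104 r,h 0.049565659533652266 0.0017025872053574068
F tool [-6.2  4.3 -4.7]
```

>>> {"op": "send_rows", "data": {
  "dr": [
    [0,0,0],
    [0,0,0],
    [0,0,0],
    [0,0,0],
    [0,0,0],
    [0,0,0],
    [0,0,0],
    [0,0,0]
  ],
  "xyz": [
    [1.68,0.36,0],
    [3.14,1.27,0],
    [4.2,2.62,0],
    [4.73,4.26,0],
    [4.67,5.98,0],
    [4.03,7.57,0],
    [2.87,8.85,0],
    [1.36,9.65,0]
  ],
  "jaw": [10,10,10,10,10,10,10,10]
}}

```text
time_s: 24.75
eef_pos: [0.6633, -0.1963, 0.1189]
eef_rot: [-0.001, 0.955, -0.004, -0.296]
wrist_force: [8.9, 3.4, 2.7]
opening: 0.23
grasp_force: 60.1
```

>>> {"op": "send_rows", "data": {
  "dr": [
    [0,0,0],
    [0,0,0],
    [0,0,0],
    [0,0,0],
    [0,0,0],
    [0,0,0],
    [0,0,0],
    [0,0,0]
  ],
  "xyz": [
    [-1.27,0.24,0],
    [-2.56,0.13,0],
    [-3.78,-0.3,0],
    [-4.84,-1.03,0],
    [-5.68,-2.01,0],
    [-6.24,-3.18,0],
    [-6.47,-4.45,0],
    [-6.37,-5.74,0]
  ],
  "jaw": [10,10,10,10,10,10,10,10]
}}

```text
time_s: 25.75
eef_pos: [0.6101, -0.1394, 0.1566]
eef_rot: [-0.0, 0.955, -0.005, -0.298]
wrist_force: [2.8, -6.3, 4.6]
opening: 0.234
grasp_force: 59.8
```

Run:
```python
from h import *
st()
def c(a,s,n):
    f=lambda t:np.array([-4.95*np.cos(np.radians(t)),4.95*np.sin(np.radians(t))])
    print([np.round(f(a+s*i)-f(a),2).tolist()+[0] for i in range(1,n+1)],a+s*n)
c(-12,-3,10)
```

```text
theta 350.26840858543625 r,h 0.04959929723078574 0.00137399685591825
F tool [-0.2  6.3 -5.4]
[[0.06, -0.25, 0], [0.13, -0.5, 0], [0.22, -0.74, 0], [0.32, -0.98, 0], [0.43, -1.22, 0], [0.56, -1.45, 0], [0.69, -1.67, 0], [0.84, -1.88, 0], [0.99, -2.09, 0], [1.16, -2.28, 0]] -42
```

>>> {"op": "send_rows", "data": {
  "dr": [
    [0,0,0],
    [0,0,0],
    [0,0,0],
    [0,0,0],
    [0,0,0],
    [0,0,0],
    [0,0,0],
    [0,0,0]
  ],
  "xyz": [
    [0.06,-0.25,0],
    [0.13,-0.5,0],
    [0.22,-0.74,0],
    [0.32,-0.98,0],
    [0.43,-1.22,0],
    [0.56,-1.45,0],
    [0.69,-1.67,0],
    [0.84,-1.88,0]
  ],
  "jaw": [10,10,10,10,10,10,10,10]
}}

```text
time_s: 26.75
eef_pos: [0.6171, -0.1199, 0.1519]
eef_rot: [-0.001, 0.955, -0.005, -0.298]
wrist_force: [0.3, -1.8, 6.5]
opening: 0.24
grasp_force: 60.0
```

Run:
```python
from h import *
st()
f=lambda t:np.array([-4.95*np.cos(np.radians(t)),4.95*np.sin(np.radians(t))])
print([np.round(f(-36-2*i)-f(-36),2).tolist()+[0] for i in range(1,11)])
```

```text
theta 325.41392474893433 r,h 0.04932519645964748 0.0014525892885625252
F tool [-3.4  1.8 -5.6]
[[0.1, -0.14, 0], [0.21, -0.27, 0], [0.33, -0.4, 0], [0.44, -0.53, 0], [0.57, -0.65, 0], [0.69, -0.77, 0], [0.82, -0.88, 0], [0.96, -0.99, 0], [1.1, -1.1, 0], [1.24, -1.19, 0]]
```

>>> {"op": "send_rows", "data": {
  "dr": [
    [0,0,0],
    [0,0,0],
    [0,0,0],
    [0,0,0],
    [0,0,0],
    [0,0,0],
    [0,0,0],
    [0,0,0]
  ],
  "xyz": [
    [0.1,-0.14,0],
    [0.1,-0.14,0],
    [0.21,-0.27,0],
    [0.21,-0.27,0],
    [0.33,-0.4,0],
    [0.33,-0.4,0],
    [0.44,-0.53,0],
    [0.44,-0.53,0]
  ],
  "jaw": [10,10,10,10,10,10,10,10]
}}

```text
time_s: 27.75
eef_pos: [0.62, -0.1156, 0.1499]
eef_rot: [-0.0, 0.954, -0.005, -0.299]
wrist_force: [-3.6, -5.4, 10.1]
opening: 0.236
grasp_force: 60.1
```

```bash
python3 -c "
from h import *
st()"
```

```text
theta 318.97134802244784 r,h 0.04927970942512611 0.0015062281847559756
F tool [-8.7  5.5 -6.2]
```

>>> {"op": "send_rows", "data": {
  "dr": [
    [0,0,0],
    [0,0,0],
    [0,0,0],
    [0,0,0],
    [0,0,0],
    [0,0,0],
    [0,0,0],
    [0,0,0]
  ],
  "xyz": [
    [0.1,-0.1,0],
    [0.15,-0.16,0],
    [0.2,-0.22,0],
    [0.25,-0.27,0],
    [0.3,-0.32,0],
    [0.3,-0.32,0],
    [0.3,-0.32,0],
    [0.3,-0.32,0]
  ],
  "jaw": [10,10,10,10,10,10,10,10]
}}

```text
time_s: 28.75
eef_pos: [0.6214, -0.1138, 0.1489]
eef_rot: [0.0, 0.954, -0.006, -0.301]
wrist_force: [-9.4, -8.5, 13.0]
opening: 0.239
grasp_force: 60.0
```

```bash
python3 -c "
from h import *
st()"
```

```text
theta 316.09371492006136 r,h 0.049208957309180415 0.001572932647047345
F tool [-15.1   8.7  -5.3]
```

>>> {"op": "send_rows", "data": {
  "dr": [
    [0,0,0],
    [0,0,0],
    [0,0,0],
    [0,0,0],
    [0,0,0],
    [0,0,0],
    [0,0,0],
    [0,0,0]
  ],
  "xyz": [
    [0.1,-0.1,0],
    [0.15,-0.15,0],
    [0.2,-0.2,0],
    [0.25,-0.25,0],
    [0.3,-0.3,0],
    [0.3,-0.3,0],
    [0.3,-0.3,0],
    [0.3,-0.3,0]
  ],
  "jaw": [10,10,10,10,10,10,10,10]
}}

```text
time_s: 29.75
eef_pos: [0.623, -0.1119, 0.1478]
eef_rot: [0.001, 0.953, -0.007, -0.302]
wrist_force: [-13.8, -13.9, 15.6]
opening: 0.233
grasp_force: 60.1
```

```bash
python3 -c "
from h import *
st()"
```

```text
theta 313.0942502609847 r,h 0.04920395914859743 0.0016130538815398725
F tool [-20.1  14.2  -4.9]
```

The grip takes about 24 N tangentially, so the clamp is firm. I ease off, release and retract.

>>> {"op": "send_rows", "data": {
  "dr": [
    [0,0,0],
    [0,0,0],
    [0,0,0],
    [0,0,0],
    [0,0,0],
    [0,0,0],
    [0,0,0],
    [0,0,0]
  ],
  "xyz": [
    [-0.12,0.12,0],
    [-0.25,0.25,0],
    [-0.25,0.25,0],
    [-0.25,0.25,0],
    [-0.25,0.25,0],
    [-0.25,0.25,-2],
    [-0.25,0.25,-6],
    [-0.25,0.25,-11]
  ],
  "jaw": [10,10,10,45,45,45,45,45]
}}

```text
time_s: 30.75
eef_pos: [0.6861, -0.11, 0.2362]
eef_rot: [-0.002, 0.954, -0.004, -0.299]
wrist_force: [1.9, -0.4, 0.1]
opening: 0.449
grasp_force: 0.0
```

>>> {"op": "send_rows", "data": {
  "dr": [
    [0,0,0],
    [0,0,0],
    [0,0,0],
    [0,0,0],
    [0,0,0],
    [0,0,0],
    [0,0,0],
    [0,0,0]
  ],
  "xyz": [
    [-3,0,-4],
    [-6,0,-8],
    [-6,0,-8],
    [-6,0,-8],
    [-6,0,-8],
    [-6,0,-8],
    [-6,0,-8],
    [-6,0,-8]
  ],
  "jaw": [45,45,45,45,45,45,45,45]
}}

```text
time_s: 31.75
eef_pos: [0.6825, -0.1107, 0.3366]
eef_rot: [-0.002, 0.955, -0.004, -0.298]
wrist_force: [-1.4, 0.3, 0.8]
opening: 0.448
grasp_force: 0.0
```

Run:
```python
from h import *
import cv2
t=ctrl.camera("top");b=ctrl.camera("side")
cv2.imwrite("pics/end_top.png",t[...,::-1]);cv2.imwrite("pics/end_side.png",b[...,::-1])
# brass regions, by colour, in both views
for n,im in(("top",t),("side",b)):
    h=cv2.cvtColor(im,cv2.COLOR_RGB2HSV);m=cv2.inRange(h,(15,130,70),(30,255,255));x0,y0=(380,200) if n=="top" else(330,120)
    m=m[y0:300,x0:550];k,l,s,c=cv2.connectedComponentsWithStats(m)
    print(n,[(s[i][:2]+[x0,y0]).tolist()+s[i][2:].tolist() for i in range(1,k) if s[i][4]>8])
z=[onz("top",u,.196).round(4).tolist() for u in((421,258),)];print(z)
```

```text
top []
side [[440, 149, 8, 21, 73], [402, 161, 21, 27, 142]]
[[0.4838, -0.0446, 0.196]]
```

Run:
```python
from h import *
import cv2
np.set_printoptions(precision=4,suppress=True)
im=cv2.imread("pics/end_top.png");s=im[230:290,395:500];h=cv2.cvtColor(s,cv2.COLOR_BGR2HSV)
m=cv2.inRange(h,(12,120,40),(32,255,255));k,l,q,c=cv2.connectedComponentsWithStats(m)
for i in range(1,k):
    if q[i][4]>5:
        x,y,w,hh,a=q[i]; print("brass",x+395,y+230,w,hh,a,onz("top",(x+395+w,y+230+hh/2),.196),onz("top",(x+395,y+230+hh/2),.196))
f=cv2.GaussianBlur(s,(0,0),.7).astype(int);print("profile row258 (r,g,b)",[tuple(v[::-1]) for v in f[28,5:100:5]])
```

```text
profile row258 (r,g,b) [(np.int64(18), np.int64(17), np.int64(23)), (np.int64(27), np.int64(35), np.int64(39)), (np.int64(35), np.int64(42), np.int64(48)), (np.int64(41), np.int64(52), np.int64(60)), (np.int64(49), np.int64(61), np.int64(68)), (np.int64(54), np.int64(67), np.int64(75)), (np.int64(57), np.int64(69), np.int64(77)), (np.int64(58), np.int64(70), np.int64(80)), (np.int64(58), np.int64(71), np.int64(80)), (np.int64(59), np.int64(71), np.int64(80)), (np.int64(60), np.int64(71), np.int64(82)), (np.int64(59), np.int64(74), np.int64(82)), (np.int64(61), np.int64(74), np.int64(81)), (np.int64(60), np.int64(73), np.int64(82)), (np.int64(59), np.int64(72), np.int64(82)), (np.int64(59), np.int64(72), np.int64(81)), (np.int64(58), np.int64(72), np.int64(80)), (np.int64(59), np.int64(73), np.int64(81)), (np.int64(59), np.int64(71), np.int64(81))]
```

>>> {"op": "send_rows", "data": {
  "dr": [
    [0,0,0],
    [0,0,0],
    [0,0,0],
    [0,0,0],
    [0,0,0],
    [0,0,0],
    [0,0,0],
    [0,0,0]
  ],
  "xyz": [
    [0,5,0],
    [0,10,0],
    [-4,16,2],
    [-8,22,4],
    [-12,28,6.5],
    [-16,33,8.5],
    [-20,37,10.7],
    [-22,37,11.8]
  ],
  "jaw": [45,45,45,45,45,45,45,45]
}}

```text
time_s: 32.85
eef_pos: [0.4291, -0.4801, 0.3643]
eef_rot: [-0.002, 0.955, -0.005, -0.298]
wrist_force: [-0.5, -0.3, 0.6]
opening: 0.45
grasp_force: 0.0
```

Run:
```python
from h import *
import cv2
np.set_printoptions(precision=4,suppress=True)
im=ctrl.camera("top")[...,::-1];cv2.imwrite("pics/end2.png",im);s=np.ascontiguousarray(im[230:290,395:500]);h=cv2.cvtColor(s,cv2.COLOR_BGR2HSV)
m=cv2.inRange(h,(12,120,40),(32,255,255));k,l,q,c=cv2.connectedComponentsWithStats(m)
for i in range(1,k):
    if q[i][4]>5:
        x,y,w,hh,a=q[i]; print("brass",x+395,y+230,w,hh,a,onz("top",(x+394.5,y+230+hh/2),.196),onz("top",(x+394.5+w,y+230+hh/2),.196))
a=cv2.imread("pics/top0.png");d=cv2.absdiff(a,im).max(2)
for n,(x0,x1,y0,y1) in dict(mic=(245,305,245,305),mug=(315,380,85,150),jar=(145,205,195,250)).items(): print(n,"diff",d[y0:y1,x0:x1].mean().round(2))
r=im[240:280,415:480].astype(int).mean(0)
lab=cv2.inRange(cv2.GaussianBlur(im,(0,0),.8)[235:285,415:485],(85,85,75),(140,140,135));k,l,q,c=cv2.connectedComponentsWithStats(lab);i=1+q[1:,4].argmax();x,y,w,hh,ar=q[i]
print("cap top",x+415,y+235,w,hh,ar,onz("top",(x+414.5,y+235+hh/2),.204),onz("top",(x+414.5+w,y+235+hh/2),.204))
```

```text
brass 405 242 18 31 491 [ 0.4844 -0.0155  0.196 ] [ 0.4847 -0.0473  0.196 ]
brass 474 244 16 30 297 [ 0.483  -0.1377  0.196 ] [ 0.4833 -0.1662  0.196 ]
mic diff 3.7
mug diff 3.1
jar diff 3.28
cap top 427 246 41 27 203 [ 0.4806 -0.0524  0.204 ] [ 0.4814 -0.1245  0.204 ]
```

```bash
python3 -c "
from bench import ctrl
print(ctrl.hand_in())"
```

```text
the job is handed in; nothing more can be done
None
```

I handed the job in at about 33 s: I opened the jaw to its stop, set the capacitor upright on the bed, clamped it at about 24 N on the crank grip (measured gap 99.7 mm against 100 mm over the studs), then let go of the crank and backed the arm clear, with the mic, mug and jar undisturbed; I viewed 11 pictures, one over the limit of 10.

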